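Load the sample dryer and switch on its guarded heater

TASK

Take the fresh drying cartridge (blue nose) out of its sleeve and slide it into the dryer's bay, blue nose first, until it is fully home against the stop; you will have to lay it down and take it again by its tail. Then lift the red guard, flip the toggle beneath it over to on (to the left, the green mark), and let the guard drop shut again over it. Leave the spent cartridge (orange nose) and the other things on the bench where they are.

Things in the scene. Friction and masses are not known exactly. Their poses are not given: they have to be found in the camera images.
- fresh_cartridge: Fresh drying cartridge: rigid white box 128 long x 44 wide x 36 tall, 0.2 to 0.3 kg, with a BLUE nose end and blue side windows; the other end, the tail, is dark grey with black ribs. Origin: centre of its underside; +x along its length towards the blue nose, z up. It starts lying on the bench, its tail half inside its sleeve.
- fresh_sleeve: Aluminium storage sleeve of the fresh cartridge, fixed: 70 long, 62 wide, 50 tall, inside 50 wide, 44 tall, no floor. Origin: centre of its foot; open at its +x end, which points roughly away from the robot. About 65 of the cartridge's nose half sticks out; it can only be drawn out along +x, sliding on the bench.
- fresh_nose (a point): Centre of the blue end face of the fresh cartridge, 64 ahead of its origin along x and 18 above its underside; same axes as the cartridge.
- spent_cartridge: Spent cartridge: same shape and axes but with an ORANGE nose, in a like sleeve of its own 130 mm or more to one side; the two places are swapped at random. It stays where it is.
- bay_mouth (a point): Centre of the mouth of the dryer's cartridge bay, 18 above the bench. Axes: x straight into the bay, y left as one looks in, z up. A roofed tunnel at bench level, no floor, 54 wide, 44 tall, 65 deep; two flared steel lead-in cheeks, 20 long, 36 tall, stand before it. The dryer is 60 tall for 110 behind the mouth. About 63 of a loaded cartridge's tail stays outside, to hold it by.
- bay_end (a point): Centre of the stop at the inner end of the bay, 65 beyond the mouth, 18 above the bench; axes as bay_mouth. The cartridge is home when its blue end face is against this stop.
- guard (a joint): Red guard cover over the switch, rad: 0 shut, 1.85 fully open at its stop; a box 80 long, 62 wide, 54 tall, open below and behind. It tips up and back about a hinge along y of bay_mouth at its rear lower edge. A light closing spring and its weight: let go below about 1.1 it drops shut, above about 1.4 it tips back to its stop and stays. About 1 N at the tab moves it.
- guard_hinge (a point): Middle of the guard's hinge axis, 64 above the bench, on the dryer; axes as bay_mouth. An open cover stands behind the hinge, leaning back, its tab up to 130 above the hinge. The deck behind the hinge is flat, 60 above the bench, for 125; then comes the heating head, 105 above the bench.
- guard_tab (a point): Grip point on the guard's black front tab, a bar 22 wide (along the hinge), 12 thick, sticking 38 out of the cover's front wall; the point is 10 from its free end, on its middle line. With the guard shut it lies 108 in front (-x) of the hinge and 34 above it; it turns with the guard.
- toggle (a joint): Toggle lever under the guard, rad: 0 off (leans 0.4 rad right, to -y of bay_mouth, towards the bay), 0.8 on (leans 0.4 rad left, to +y, beside the green mark). Friction holds it where it is left, so push it right over. About 1 N at the tip.
- toggle_tip (a point): Centre of the 13 ball at the top of the steel toggle lever, 37 from its pivot. The pivot is 43 in front (-x) of the guard hinge, 62 above the bench; the console top round it is flat, 62 above the bench, and free of walls when the guard is open.
- steel_beaker: Bystander: open steel beaker, 64 across, 75 tall; origin at the centre of its foot.
- sample_jar: Bystander: sample jar with a blue cap, 60 across, 75 tall; origin at the centre of its foot.
- mortar: Bystander: white ceramic mortar bowl, 90 across, 50 tall; origin at the centre of its foot.
- reagent_bottle: Bystander: amber reagent bottle, 70 across, 150 tall; origin at the centre of its foot.
- brass_weight: Bystander: brass calibration weight, 48 across, 60 tall; origin at the centre of its foot.
- spatula: Bystander: spatula lying flat, 190 long, origin on its underside.
Mind the look-alikes: they are no part of the job. Leave any turquoise look-alike of the fresh_cartridge alone.

How it is judged:
On the way, in this order (a step that is already met when the one before it is completed fails the run):
1. the fresh cartridge is fully home in the bay, the guard still shut and the toggle still off (x of fresh_nose in the frame of bay_end above -0.008 m and y of fresh_nose in the frame of bay_end between -0.008 and 0.008 m and height (world z) of fresh_nose below 0.026 m and angle between the x axis of fresh_cartridge and the x axis of bay_end, either way round below 0.1 rad and value of joint toggle below 0.25 rad and value of joint guard below 0.3 rad), for 0.2 s.
2. the guard is lifted with the toggle still off (value of joint guard above 0.9 rad and value of joint toggle below 0.25 rad), for 0.1 s.
3. the toggle is flipped to on under the lifted guard (value of joint each of toggle, guard above 0.6 rad), for 0.1 s.
At the end, for the whole second after the job is handed in: The fresh cartridge lies in the bay with its blue end within 8 mm of the stop, within 8 mm of the bay's centre line, flat on the bench and straight within 0.1 rad, at rest; the toggle is on (above 0.6 rad); the guard is shut (below 0.08 rad) (x of fresh_nose in the frame of bay_end above -0.008 m and y of fresh_nose in the frame of bay_end between -0.008 and 0.008 m and height (world z) of fresh_nose below 0.026 m and angle between the x axis of fresh_cartridge and the x axis of bay_end, either way round below 0.1 rad and value of joint toggle above 0.6 rad and value of joint guard below 0.08 rad and linear speed of fresh_cartridge below 0.02 m/s); the robot touches nothing.
It fails at once if the spent cartridge is moved by more than 15 mm (distance of spent_cartridge from where it was at the start of the episode above 0.015 m).
It fails at once if a bystander is moved by more than 30 mm (distance of any of steel_beaker, sample_jar, mortar, reagent_bottle, brass_weight, spatula from where it was at the start of the episode above 0.03 m).
It also fails if it takes over 66 s, if anything falls off the work surface, if the arm or the gripper's body presses on something with over 40 N, if the wrist force passes 120 N, or if a joint passes its speed limit or range.

ROBOT

A 6-joint arm with a two-finger parallel gripper is mounted at the origin on the work surface. World frame = base frame: x ahead of the robot, y to its left, z up, the work surface at z = 0. Lengths are in m, angles in rad, forces in N, time in s.
With the tool pointing down it reaches from about 0.375 to 0.825 m from the base axis. Payload 5.5 kg.
Tool frame: the origin (TCP) lies on the centre line of the jaws, within the pads' length; the fingertips stand 19 mm ahead of it and the grasp point (between the pads) is the TCP (manip.finger_overhang is the distance from the TCP to the fingertips, in m); z points along the fingers, y is the line along which they close (so a half turn about z gives the same grasp; the last joint's range is limited). The gripper opens to 85 mm and grips with 20 to 120 N. Pads are 22 mm wide; open, the fingers measure 114 mm over their backs; the gripper's body (76 mm by 85 mm) begins 54 mm behind the grasp point. The pads swing forward as they close: fully open they stand 13 mm farther back than shut.
Start: joints at [-1.182, 0.314, -0.047, 1.21, 0, 1.571], TCP at [0.227, -0.555, 0.25] pointing down, gripper open.
Joint ranges: [-2.67, 2.67], [-0.69, 1.73], [-1.03, 1.25], [-2.08, 2.16], [-1.42, 1.45], [-3.14, 3.14]. Speed limits (rad/s): [2.39, 2.39, 3.01, 3.14, 3.14, 3.14].

INTERFACE

Orientations are given as a unit quaternion [w, x, y, z].
In Python, from workcell import manip gives the robot as it stands. The module is installed in compiled form; this text tells all that it offers.
- The arm moves only by the tool send_rows, never from a script. Its arguments are lists of equal length, an entry for each row: "dr": the turn, a rotation vector about the tool's x, y, z in rad, a list of three; "travel": the shift along the tool's x, y, z in cm, a list of three; "jaw": the closure in counts, from 0 (fully open) to 255 (shut). A call has exactly 8 rows; each row shifts and turns the commanded pose from where the row before left it, along the tool's axes as they then stand; what a row does not reach is not made up. A row lasts 1/12 s, in which the tool goes at most 41.7 mm and 7.16 degrees, less where a joint would pass 70% of its speed; a pose out of reach is approached as far as the arm can. A call is refused whole if a number of a shift passes 4.17 or a number of a turn 0.125, either way. A call with a gripper value outside its range is refused whole. The fingers move at their own pace and stop on an object; "grip_force" is the grip in N (left out, the last holds). Time passes only in rows, so rows that do not move let the fingers close, or fill a call up. It gives the time, the measured TCP pose, the force and the opening at its end, in the units of the state.
- manip.get_obs(): the state, without advancing time (a new reading comes with each control period).
- manip.camera(name): name is "scene" or "top"; returns a dict with "frame" (384x512x3 uint8, red, green, blue), "range_z" (384x512 float32, m along the optical axis (not along the pixel's ray), 0 where there is no reading), "fx", "fy", "cx", "cy" (pixels), "distortion" ([k1, k2, p1, p2, k3] as OpenCV has them; the pictures are not rectified), "extrinsics" (4x4, takes a point from world to camera coordinates). Camera axes: x right, y up, looking along -z (the intrinsics and any distortion apply to the point x, -y, -z); pixel columns grow to the right and rows downward; lengths in m; the calibration is good to about 2 mm. A picture is of the moment at which its call begins.
- manip.sign_off(): hands the job in, once; it reports no verdict.
The state is a dict: "time_s": time; "joints": joint angles; "joint_velocities": joint speeds; "effort": joint torques, N m; "tool_pos": TCP position; "eef_rot": TCP orientation; "ft_force": force on the tool from outside, world axes, zero at the start; "torque": the same for the moment, N m; "grip_width": finger opening in m.
Only numpy, scipy, OpenCV 4.12 (cv2) and the standard library are available. Lean on these libraries where they do the work, as an engineer would, in place of code of your own. Each camera call takes 0.05 s, during which the arm holds its last target. There are 200 camera calls.

## Working session

There is one attempt and no reset: what is moved stays moved. The work goes in short steps, Python scripts to look and compute and a tool call to move; the robot and the scene stay as the last step left them, time stands still between calls to the robot, and variables do not carry over. Pictures are saved under pics/ and viewed, on a budget of 10 in all, crops included, one or two more only if the job needs it, and the job is handed in when it is done.

Besides the shell and the picture viewer there is one more tool, called after "Emit:" by a JSON object that holds its "api" and its "payload", one argument or row to a line. send_rows: Moves the arm, as the interface text tells. Its arguments: {"type":"object","properties":{"dr":{"type":"array"},"travel":{"type":"array"},"jaw":{"type":"array"},"grip_force":{"type":"number"}},"required":["dr","travel","jaw"]}

```bash
mkdir -p pics
cat > h.py <<'E'
import numpy as np, cv2
from workcell import manip
from scipy.spatial.transform import Rotation as R
def shot(n):
    c=manip.camera(n); return c
def cloud(c):
    h,w=c["range_z"].shape
    u,v=np.meshgrid(np.arange(w),np.arange(h))
    K=np.array([[c["fx"],0,c["cx"]],[0,c["fy"],c["cy"]],[0,0,1.]])
    p=cv2.undistortPoints(np.stack([u,v],-1).reshape(-1,1,2).astype(np.float64),K,np.array(c["distortion"],float)).reshape(h,w,2)
    z=c["range_z"]
    P=np.stack([p[...,0]*z,-p[...,1]*z,-z],-1)
    E=np.array(c["extrinsics"]); W=(P-E[:3,3])@E[:3,:3]
    W[z==0]=np.nan
    return W
def save(name,img,s=1):
    cv2.imwrite("pics/"+name,cv2.resize(img[...,::-1],None,fx=s,fy=s,interpolation=cv2.INTER_CUBIC))
E
python3 - <<'E'
from h import *
for n in("top","scene"):
    c=shot(n); np.savez(n+"0.npz",W=cloud(c),I=c["frame"]); save(n+"0.png",c["frame"],1.5)
o=manip.get_obs(); print(o["tool_pos"],o["eef_rot"],manip.finger_overhang,o["grip_width"])
E
```

```text
[ 0.22725361 -0.5547657   0.2495344 ] [-7.52173195e-04  9.81169121e-01  1.93149091e-01 -1.40170621e-04] 0.019 0.0852127976810793
```

View pics/top0.png

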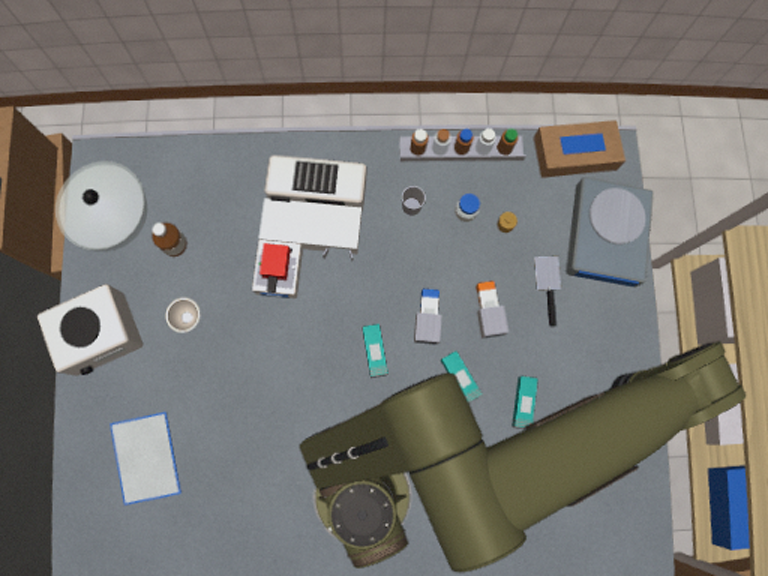

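View pics/scene0.png

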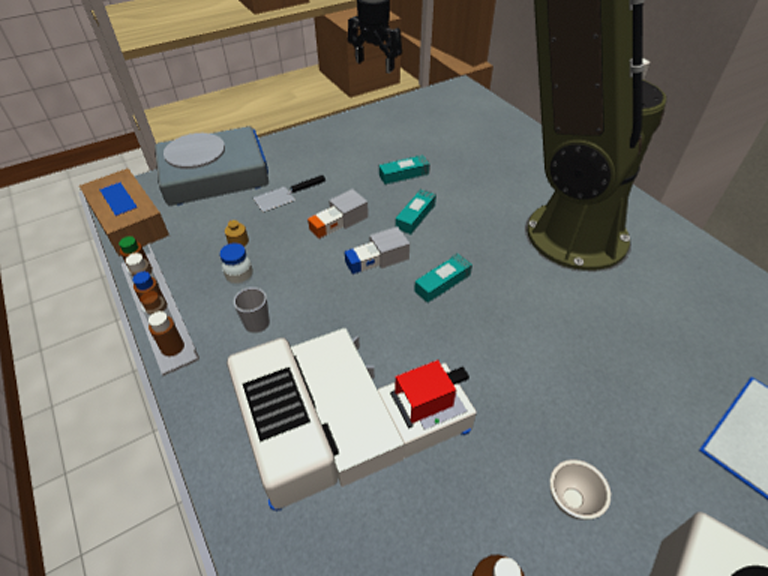

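The fresh cartridge is the blue-nosed one at about (430,297) in the sleeve at (428,325). The spent one (orange) is at (488,290), and there are three turquoise look-alikes at (375,350), (462,378) and (527,402), to be left alone. The bay cheeks are at (325,253) and (352,253), and the guard is at (275,262) with its tab at (272,287).

Run:
```python
from h import *
d=np.load("top0.npz"); W=d["W"]; I=d["I"].astype(int); hsv=cv2.cvtColor(d["I"],cv2.COLOR_RGB2HSV)
e=np.load("scene0.npz"); We=e["W"]; 
def box(W,m,n):
    P=W[m]; P=P[np.isfinite(P).all(1)]
    r=cv2.minAreaRect((P[:,:2]*1000).astype(np.float32)); print(n,len(P),"rect",np.round(r[0],1),np.round(r[1],1),round(r[2],1),"z",np.round(np.percentile(P[:,2],[5,50,95]),4)); print(np.round(cv2.boxPoints(r),0).tolist())
def roi(x0,x1,y0,y1):
    m=np.zeros(W.shape[:2],bool); m[int(y0/1.5):int(y1/1.5),int(x0/1.5):int(x1/1.5)]=1; return m
z=W[...,2]
r=roi(405,450,280,350)
box(W,r&(z>.042)&(z<.056),"fresh sleeve top")
box(W,r&(z>.028)&(z<.041),"fresh cart top")
box(W,r&(hsv[...,1]>150)&(hsv[...,0]>100)&(hsv[...,0]<130)&(z>.028),"blue")
r=roi(470,515,275,340); box(W,r&(z>.042)&(z<.056),"spent sleeve"); box(W,r&(z>.028)&(z<.041),"spent cart")
r=roi(245,375,190,250); box(W,r&(z>.055)&(z<.0635),"dryer deck")
r=roi(235,375,150,310); box(W,r&(z>.095)&(z<.108),"head")
box(W,r&(z>.05)&(z<.0635),"deck all")
r=roi(310,370,248,265); box(W,r&(z>.02)&(z<.045),"cheeks")
r=roi(250,300,235,300); box(W,r&(hsv[...,1]>150)&((hsv[...,0]<10)|(hsv[...,0]>170))&(z>.11),"guard top")
box(W,r&(d["I"].max(2)<60)&(z>.085),"tab")
for n,q in (("beaker",(400,428,180,215)),("jar",(452,484,190,222)),("mortar",(160,205,295,335)),("turq1",(360,390,320,380)),("bottle",(150,190,218,258))):
    box(W,roi(*q)&(z>.02),n)
save("crop1.png",np.hstack([cv2.resize(d["I"][150:220,160:250],(400,311)),cv2.resize(d["I"][180:250,270:350],(355,311))]))
```

```text
fresh sleeve top 285 rect [ 444. -177.] [ 61.6 132.8] 86.1 z [0.0428 0.0489 0.0545]
[[376.0, -203.0], [508.0, -212.0], [512.0, -151.0], [380.0, -142.0]]
fresh cart top 179 rect [ 447.4 -174.3] [ 53.7 136.4] 83.8 z [0.0289 0.0353 0.0401]
[[377.0, -194.0], [512.0, -208.0], [518.0, -155.0], [382.0, -140.0]]
blue 47 rect [ 505.9 -185. ] [42.2 17. ] 85.1 z [0.0292 0.0349 0.0421]
[[496.0, -205.0], [513.0, -207.0], [516.0, -165.0], [499.0, -163.0]]
spent sleeve 267 rect [ 446.  -342.1] [106.9  61.9] 5.7 z [0.0432 0.0492 0.0549]
[[390.0, -317.0], [396.0, -378.0], [502.0, -368.0], [496.0, -306.0]]
spent cart 212 rect [ 461.2 -337.1] [140.9  61.4] 8.9 z [0.0291 0.0352 0.0404]
[[387.0, -318.0], [396.0, -378.0], [536.0, -357.0], [526.0, -296.0]]
dryer deck 1359 rect [688.2 118.3] [271.2 133. ] 88.7 z [0.0555 0.0591 0.063 ]
[[619.0, -16.0], [752.0, -19.0], [758.0, 252.0], [625.0, 255.0]]
head 1445 rect [672.1 117.9] [247.7 358.9] 82.7 z [0.0958 0.1006 0.1068]
[[478.0, 18.0], [834.0, -28.0], [866.0, 218.0], [510.0, 264.0]]
deck all 1973 rect [652.4 123. ] [261.7 309.7] 83.9 z [0.0526 0.0585 0.0628
[... 463 characters left out ...]
222.0]]
beaker 168 rect [ 748.7 -148.4] [58.7 62.9] 88.9 z [0.0256 0.0589 0.0765]
[[717.0, -177.0], [780.0, -178.0], [781.0, -120.0], [718.0, -118.0]]
jar 228 rect [ 729.5 -292.4] [59.  56.2] 76.9 z [0.0293 0.0699 0.08  ]
[[695.0, -315.0], [750.0, -328.0], [764.0, -270.0], [709.0, -257.0]]
mortar 253 rect [458.8 446.4] [87.  83.2] 55.6 z [0.0217 0.0397 0.0515]
[[400.0, 434.0], [468.0, 387.0], [518.0, 459.0], [449.0, 506.0]]
turq1 401 rect [360.7 -39.7] [130.9  44.8] 8.2 z [0.0278 0.0347 0.0422]
[[293.0, -27.0], [299.0, -71.0], [429.0, -52.0], [422.0, -8.0]]
bottle 367 rect [652.2 482.1] [62.1 69.2] 46.0 z [0.0311 0.1002 0.1485]
[[606.0, 484.0], [656.0, 436.0], [699.0, 480.0], [649.0, 528.0]]
```

View pics/crop1.png

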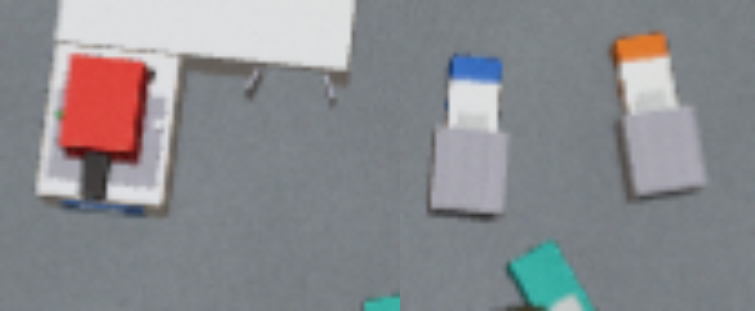

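Run:
```python
from h import *
for n in("top","scene"):
    d=np.load(n+"0.npz"); W=d["W"].reshape(-1,3); C=cv2.cvtColor(d["I"],cv2.COLOR_RGB2HSV).reshape(-1,3); ok=np.isfinite(W).all(1); W=W[ok]*1000;C=C[ok]
    print(n)
    for a,b in((376,390),(390,404),(404,418),(418,432),(432,446),(452,464),(464,476),(476,488),(488,500),(500,515)):
        lo=38 if a<448 else 27
        m=(W[:,0]>a)&(W[:,0]<b)&(W[:,1]>-225)&(W[:,1]<-135)&(W[:,2]>lo)
        y=W[m,1]; print(a,m.sum(),np.round([y.min(),y.max(),(y.min()+y.max())/2]) if m.sum() else "")
    m=(W[:,1]>-195)&(W[:,1]<-175)&(W[:,2]>28)&(W[:,0]<560)&(W[:,0]>350); print("cart x range",W[m,0].min(),W[m,0].max(), "n top z",np.median(W[m&(W[:,0]>460),2]))
    m=(W[:,1]>-225)&(W[:,1]<-130)&(W[:,2]>42)&(W[:,0]<560)&(W[:,0]>350); print("sleeve x range",W[m,0].min(),W[m,0].max())
    th=np.deg2rad(-6.2); c,s=np.cos(th),np.sin(th); p=W[:,:2]-[618.7,199.9]; B=np.stack([p[:,0]*c+p[:,1]*s,-p[:,0]*s+p[:,1]*c,W[:,2]],1)
    g=(C[:,1]>150)&((C[:,0]<8)|(C[:,0]>172))&(B[:,2]>70)&(abs(B[:,0])<120)&(abs(B[:,1])<60)
    t=g&(B[:,2]>110); print("guard top ext",B[t,:2].min(0).round(),B[t,:2].max(0).round(), "all",B[g].min(0).round(),B[g].max(0).round())
    m=(B[:,0]>-60)&(B[:,0]<60)&(B[:,1]<-45)&(B[:,1]>-240)
    for z0 in (54,):
        q=m&(B[:,2]>z0)&(B[:,2]<66)
        for y0 in range(-230,-45,20):
            k=q&(B[:,1]>y0)&(B[:,1]<y0+20); print(y0,"front x",round(B[k,0].min()) if k.any() else None,end="; ")
    print()
    q=m&(B[:,2]>54)&(B[:,2]<66)&(B[:,0]>20); print("deck y",B[q,1].min(),B[q,1].max())
    q=m&(B[:,2]>14)&(B[:,2]<42)&(B[:,0]<4)&(B[:,1]<-50); Q=B[q]; print(np.round(Q[np.argsort(Q[:,1])]).astype(int).tolist())
```

```text
top
376 47 [-203. -143. -173.]
390 68 [-205. -143. -174.]
404 62 [-206. -144. -175.]
418 57 [-205. -144. -175.]
432 60 [-209. -148. -179.]
452 33 [-201. -158. -180.]
464 32 [-201. -162. -182.]
476 36 [-205. -163. -184.]
488 36 [-206. -163. -184.]
500 43 [-206. -164. -185.]
cart x range 377.5082375645748 513.1505715038187 n top z 35.44462546222197
sleeve x range 375.9386343924744 510.4330926693379
guard top ext [-79. -30.] [-1. 30.] all [-79. -30.  73.] [ -1.  30. 128.]
-230 front x None; -210 front x 20; -190 front x 21; -170 front x 20; -150 front x 22; -130 front x 22; -110 front x 22; -90 front x 24; -70 front x -57; -50 front x -53; 
deck y -198.69668978438284 -45.18576075992223
[[4, -186, 39], [3, -185, 27], [-20, -125, 15], [3, -111, 31], [3, -111, 17], [-22, -54, 15], [-3, -54, 37], [-49, -54, 25], [-9, -54, 28], [-45, -54, 28], [-52, -54, 20], [-6, -54, 31], [0, -54, 38], [-32, -54, 41], [-12, -53, 21], [-38, -53, 31], [-14, -53, 15], [-28, -53, 40], [-40, -53, 22], [-24, -53, 40], [-33, -52, 26]]
scene
376 35 [-201. -140. -171.]
390 57 [-200. -139. -169.]
404 63 [-206. -139. -173.]
418 65 [-205. -142. -173.]
432 58 [-206. -142. -174.]
452 51 [-201. -144. -173.]
464 39 [-203. -155. -179.]
476 42 [-205. -158. -181.]
488 38 [-204. -158. -181.]
500 50 [-205. -158. -181.]
cart x range 380.19622450048706 517.9375778085368 n top z 34.85447273557443
sleeve x range 380.19622450048706 454.5952999837357
guard top ext [-75. -29.] [ 4. 35.] all [-83. -29.  70.] [  4.  36. 121.]
-230 front x None; -210 front x 25; -190 front x 25; -170 front x 25; -150 front x 26; -130 front x 26; -110 front x 26; -90 front x 26; -70 front x -9; -50 front x -7; 
deck y -198.35179731277776 -45.24945826363557
[[4, -185, 17], [4, -184, 22]]
```

```bash
cat >> h.py <<'E'
def plan(*targets,step=3.8):
    """targets (x,y,z,yawdeg) mm, tool down; prints pure turn then travel in tool axes, cm"""
    o=manip.get_obs(); q=o["eef_rot"]; Rt=R.from_quat([q[1],q[2],q[3],q[0]]); p=np.array(o["tool_pos"])
    print("t",round(o["time_s"],2),"at",np.round(p*1000,1),"yaw",np.round(np.degrees(np.arctan2(*Rt.as_matrix()[[1,0],0])),2),"tilt",np.round(Rt.as_matrix()[:2,2],4),"F",np.round(o["ft_force"],1),"w",round(o["grip_width"]*1000,1))
    for x,y,z,a in targets:
        a=np.radians(a); T=R.from_matrix(np.array([[np.cos(a),np.sin(a),0],[np.sin(a),-np.cos(a),0],[0,0,-1]]))
        dr=(Rt.inv()*T).as_rotvec(); g=np.array([x,y,z])/1000
        tv=T.inv().apply(g-p)*100; n=int(np.ceil(np.abs(tv).max()/step))
        n=max(n,int(np.ceil(np.linalg.norm(tv)/4.1)))
        print("->",(x,y,z),"turn",np.round(dr,3),"x",int(np.ceil(np.abs(dr).max()/.12)),"travel",np.round(tv,2),"in",n,np.round(tv/max(n,1),3))
        Rt=T;p=g
E
python3 - <<'E'
from h import *
plan((494,-183,130,-5.5),(494,-183,22,-5.5))
E
```

```text
t 0.1 at [ 227.3 -554.8  249.5] yaw 22.27 tilt [-0.0006  0.0014] F [ 0.1 -0.8 -0.2] w 85.2
-> (494, -183, 130) turn [-0.002  0.     0.485] x 5 travel [ 22.99 -39.56  11.95] in 12 [ 1.916 -3.297  0.996]
-> (494, -183, 22) turn [0. 0. 0.] x 0 travel [ 0.   0.  10.8] in 3 [0.  0.  3.6]
```

Emit:
{"api": "send_rows", "payload": {
  "dr": [
    [0, 0, 0.097],
    [0, 0, 0.097],
    [0, 0, 0.097],
    [0, 0, 0.097],
    [0, 0, 0.097],
    [0, 0, 0],
    [0, 0, 0],
    [0, 0, 0]
  ],
  "travel": [
    [0, 0, 0],
    [0, 0, 0],
    [0, 0, 0],
    [0, 0, 0],
    [0, 0, 0],
    [1.92, -3.3, 0],
    [1.92, -3.3, 0],
    [1.92, -3.3, 0]
  ],
  "jaw": [0, 0, 0, 0, 0, 0, 0, 0],
  "grip_force": 60
}}

```text
time_s: 0.77
tool_pos: [0.2943, -0.4611, 0.2496]
eef_rot: [-0.001, 0.999, -0.049, -0.0]
ft_force: [0.5, 0.2, 0.6]
grip_width: 0.0855
```

Emit:
{"api": "send_rows", "payload": {
  "dr": [
    [0, 0, 0],
    [0, 0, 0],
    [0, 0, 0],
    [0, 0, 0],
    [0, 0, 0],
    [0, 0, 0],
    [0, 0, 0],
    [0, 0, 0]
  ],
  "travel": [
    [1.92, -3.3, 1],
    [1.92, -3.3, 1],
    [1.92, -3.3, 1],
    [1.92, -3.3, 1],
    [1.92, -3.3, 1],
    [1.92, -3.3, 1],
    [1.92, -3.3, 1],
    [1.92, -3.3, 1]
  ],
  "jaw": [0, 0, 0, 0, 0, 0, 0, 0]
}}

```text
time_s: 1.43
tool_pos: [0.4731, -0.2124, 0.1697]
eef_rot: [-0.0, 0.999, -0.048, -0.0]
ft_force: [0.0, -0.9, 0.3]
grip_width: 0.0855
```

Emit:
{"api": "send_rows", "payload": {
  "dr": [
    [0, 0, 0],
    [0, 0, 0],
    [0, 0, 0],
    [0, 0, 0],
    [0, 0, 0],
    [0, 0, 0],
    [0, 0, 0],
    [0, 0, 0]
  ],
  "travel": [
    [1.92, -3.3, 1],
    [0, 0, 1],
    [0, 0, 0],
    [0, 0, 0],
    [0, 0, 0],
    [0, 0, 0],
    [0, 0, 0],
    [0, 0, 0]
  ],
  "jaw": [0, 0, 0, 0, 0, 0, 0, 0]
}}

```text
time_s: 2.1
tool_pos: [0.4947, -0.1842, 0.1509]
eef_rot: [0.0, 0.999, -0.049, 0.0]
ft_force: [-0.2, -0.8, -0.0]
grip_width: 0.0851
```

Run:
```python
from h import *
plan((494,-183,130,-5.5),(494,-183,22,-5.5))
c=shot("scene"); I=c["frame"]; save("s1.png",I[90:220,180:350],4)
```

```text
t 2.1 at [ 494.7 -184.2  150.9] yaw -5.61 tilt [ 0.0008 -0.0004] F [-0.2 -0.8 -0. ] w 85.1
-> (494, -183, 130) turn [ 0.    -0.001 -0.002] x 1 travel [-0.08 -0.11  2.09] in 1 [-0.077 -0.114  2.087]
-> (494, -183, 22) turn [0. 0. 0.] x 0 travel [ 0.   0.  10.8] in 3 [0.  0.  3.6]
```

View pics/s1.png

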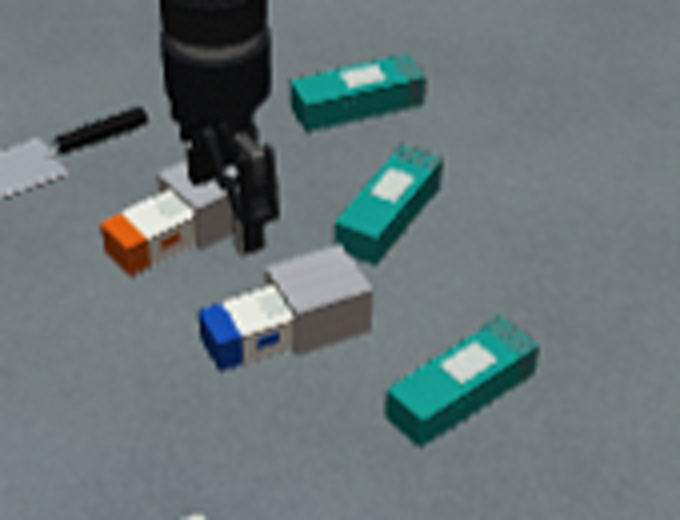

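The crop shows the blue-nosed cartridge at (240,330) in its sleeve, with the gripper still above it. The orange spent one is at (140,235) and the turquoise ones are apart from both. I'll descend and grip.

Emit:
{"api": "send_rows", "payload": {
  "dr": [
    [0, 0, 0],
    [0, 0, 0],
    [0, 0, 0],
    [0, 0, 0],
    [0, 0, 0],
    [0, 0, 0],
    [0, 0, 0],
    [0, 0, 0]
  ],
  "travel": [
    [0, -0.1, 3],
    [0, 0, 3],
    [0, 0, 3],
    [0, 0, 2],
    [0, 0, 1],
    [0, 0, 0.85],
    [0, 0, 0],
    [0, 0, 0]
  ],
  "jaw": [0, 0, 0, 0, 0, 0, 0, 60]
}}

```text
time_s: 2.82
tool_pos: [0.4954, -0.1825, 0.0224]
eef_rot: [0.0, 0.999, -0.048, 0.0]
ft_force: [-0.2, 0.1, 0.1]
grip_width: 0.0753
```

Emit:
{"api": "send_rows", "payload": {
  "dr": [
    [0, 0, 0],
    [0, 0, 0],
    [0, 0, 0],
    [0, 0, 0],
    [0, 0, 0],
    [0, 0, 0],
    [0, 0, 0],
    [0, 0, 0]
  ],
  "travel": [
    [0, 0, 0],
    [0, 0, 0],
    [0, 0, 0],
    [0, 0, 0],
    [0, 0, 0],
    [0, 0, 0],
    [0, 0, 0],
    [0, 0, 0]
  ],
  "jaw": [80, 100, 120, 140, 160, 180, 200, 200]
}}

```text
time_s: 3.48
tool_pos: [0.496, -0.1828, 0.0232]
eef_rot: [0.001, 0.999, -0.048, 0.001]
ft_force: [-1.1, -0.1, 5.7]
grip_width: 0.0434
```

Emit:
{"api": "send_rows", "payload": {
  "dr": [
    [0, 0, 0],
    [0, 0, 0],
    [0, 0, 0],
    [0, 0, 0],
    [0, 0, 0],
    [0, 0, 0],
    [0, 0, 0],
    [0, 0, 0]
  ],
  "travel": [
    [0.4, 0, -0.05],
    [0.8, 0, 0],
    [1.1, 0, 0],
    [1.2, 0, 0],
    [1.2, 0, 0],
    [1.2, 0, 0],
    [1.2, 0, 0],
    [0.9, 0, 0]
  ],
  "jaw": [200, 200, 200, 200, 200, 200, 200, 200]
}}

```text
time_s: 4.15
tool_pos: [0.5746, -0.1899, 0.0232]
eef_rot: [0.0, 0.999, -0.048, -0.0]
ft_force: [-6.1, 0.1, 8.2]
grip_width: 0.0426
```

Run:
```python
from h import *
m=np.array([627,52]);a=np.radians(-6.2);u=np.array([np.cos(a),np.sin(a)])
g=m-(30+64-40-0)*u-0*u
print(g)
g=m-(30+22)*u; print(g)
plan((580,-191,37,-5.5),(g[0],g[1],37,-6.2),(g[0],g[1],23,-6.2))
```

```text
[573.31584795  57.83196521]
[575.30414987  57.6159665 ]
t 4.15 at [ 574.6 -189.9   23.2] yaw -5.52 tilt [-0.0007 -0.0003] F [-6.1  0.1  8.2] w 42.6
-> (580, -191, 37) turn [ 0.     0.001 -0.   ] x 1 travel [ 0.55  0.05 -1.38] in 1 [ 0.546  0.053 -1.379]
-> (np.float64(575.3041498734397), np.float64(57.615966496713185), 37) turn [0.    0.    0.012] x 1 travel [ -3.15 -24.67   0.  ] in 7 [-0.45  -3.524  0.   ]
-> (np.float64(575.3041498734397), np.float64(57.615966496713185), 23) turn [0. 0. 0.] x 0 travel [0.  0.  1.4] in 1 [0.  0.  1.4]
```

Emit:
{"api": "send_rows", "payload": {
  "dr": [
    [0, 0, 0],
    [0, 0, 0],
    [0, 0, 0.012],
    [0, 0, 0],
    [0, 0, 0],
    [0, 0, 0],
    [0, 0, 0],
    [0, 0, 0]
  ],
  "travel": [
    [0, 0, -0.7],
    [0, 0, -0.7],
    [-0.2, -1.5, 0],
    [-0.3, -3, 0],
    [-0.3, -3, 0],
    [-0.3, -3, 0],
    [-0.3, -3, 0],
    [-0.3, -3, 0]
  ],
  "jaw": [200, 200, 200, 200, 200, 200, 200, 200]
}}

```text
time_s: 4.82
tool_pos: [0.5729, -0.039, 0.037]
eef_rot: [-0.008, 0.999, -0.038, 0.0]
ft_force: [-0.3, 0.3, -2.8]
grip_width: 0.0429
```

Emit:
{"api": "send_rows", "payload": {
  "dr": [
    [0, 0, 0],
    [0, 0, 0],
    [0, 0, 0],
    [0, 0, 0],
    [0, 0, 0],
    [0, 0, 0],
    [0, 0, 0],
    [0, 0, 0]
  ],
  "travel": [
    [-0.3, -3, 0],
    [-0.3, -3, 0],
    [-0.3, -1.5, 0],
    [0, -0.6, 0],
    [0, 0, 0],
    [0, 0, 0],
    [0, 0, 0],
    [0, 0, 0]
  ],
  "jaw": [200, 200, 200, 200, 200, 200, 200, 200]
}}

```text
time_s: 5.48
tool_pos: [0.568, 0.0017, 0.0385]
eef_rot: [-0.024, 1.0, -0.011, 0.0]
ft_force: [-0.1, 1.0, -1.9]
grip_width: 0.0432
```

Run:
```python
from h import *
plan((575.3,57.6,37,-6.2),(575.3,57.6,23,-6.2))
t=shot("top");c=shot("scene"); np.savez("t2.npz",W=cloud(t),I=t["frame"]); np.savez("s2.npz",W=cloud(c),I=c["frame"])
save("m2.png",np.hstack([cv2.resize(t["frame"][140:230,160:260],(400,360),interpolation=2),cv2.resize(c["frame"][190:290,190:320],(390,300),interpolation=2)[:360] if 0 else cv2.resize(c["frame"][190:280,200:300],(400,360),interpolation=2)]))
```

```text
t 5.48 at [568.    1.7  38.5] yaw -1.26 tilt [0.0007 0.0473] F [-0.1  1.  -1.9] w 43.2
-> (575.3, 57.6, 37) turn [-0.047  0.002  0.086] x 1 travel [ 0.13 -5.64  0.15] in 2 [ 0.063 -2.818  0.076]
-> (575.3, 57.6, 23) turn [0. 0. 0.] x 0 travel [0.  0.  1.4] in 1 [0.  0.  1.4]
```

View pics/m2.png

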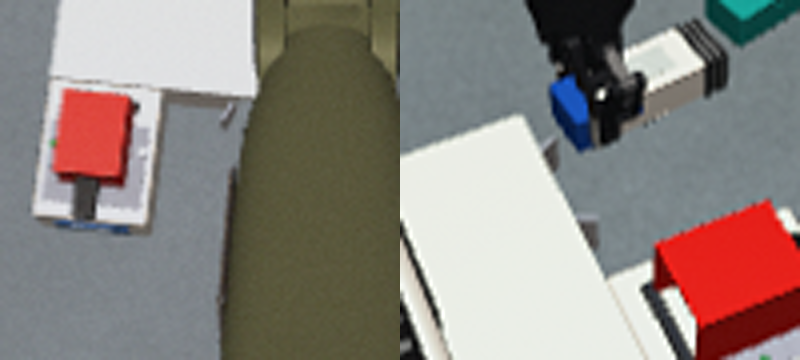

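Run:
```python
from h import *
o=manip.get_obs(); print(np.round(o["joints"],3),np.round(o["effort"],2),np.round(o["joint_velocities"],3),np.round(o["torque"],2))
```

```text
[-0.023  0.426 -0.408  0.737  0.047  3.141] [ 0.000e+00 -5.531e+01  2.805e+01  1.100e-01  2.300e-01  1.000e-02] [ 0.003 -0.    -0.001 -0.001  0.001 -0.   ] [-0.1  -0.15 -0.07]
```

The top view is blocked by the arm. The scene crop shows the cartridge held at (610,100) in front of the cheeks, tail free. Joint 6 has reached its limit at this yaw, so I'll lay the cartridge down here and take the tail with a half turn.

Run:
```python
from h import *
plan((566,-8,37,2),(566,-8,23,2))
```

```text
t 5.58 at [567.9   1.9  38.5] yaw -1.25 tilt [0.0006 0.0475] F [-0.3 -0.9 -1.8] w 43.0
-> (566, -8, 37) turn [-0.047 -0.001 -0.057] x 1 travel [-0.23  0.98  0.15] in 1 [-0.226  0.979  0.149]
-> (566, -8, 23) turn [0. 0. 0.] x 0 travel [0.  0.  1.4] in 1 [0.  0.  1.4]
```

Emit:
{"api": "send_rows", "payload": {
  "dr": [
    [-0.024, 0, -0.028],
    [-0.023, 0, -0.028],
    [0, 0, 0],
    [0, 0, 0],
    [0, 0, 0],
    [0, 0, 0],
    [0, 0, 0],
    [0, 0, 0]
  ],
  "travel": [
    [-0.1, 0.5, 0],
    [-0.1, 0.5, 0],
    [0, 0, 0],
    [0, 0, 0],
    [0, 0, 0],
    [0, 0, 0],
    [0, 0, 0],
    [0, 0, 0]
  ],
  "jaw": [200, 200, 200, 200, 200, 200, 200, 200]
}}

```text
time_s: 6.25
tool_pos: [0.5658, -0.0075, 0.0382]
eef_rot: [-0.0, 1.0, 0.018, 0.001]
ft_force: [0.1, 0.6, -2.9]
grip_width: 0.0431
```

Run:
```python
from h import *
plan((566,-8,37,2),(566,-8,23,2)); print(manip.get_obs()["joints"])
```

```text
t 6.25 at [565.8  -7.5  38.2] yaw 2.01 tilt [0.001  0.0007] F [ 0.1  0.6 -2.9] w 43.1
-> (566, -8, 37) turn [-0.001 -0.001  0.   ] x 1 travel [0.02 0.05 0.12] in 1 [0.015 0.051 0.122]
-> (566, -8, 23) turn [0. 0. 0.] x 0 travel [0.  0.  1.4] in 1 [0.  0.  1.4]
[-1.36514567e-02  4.22097925e-01 -4.14116275e-01  7.33593309e-01
  7.33858546e-04  3.09285082e+00]
```

Emit:
{"api": "send_rows", "payload": {
  "dr": [
    [0, 0, 0],
    [0, 0, 0],
    [0, 0, 0],
    [0, 0, 0],
    [0, 0, 0],
    [0, 0, 0],
    [0, 0, 0],
    [0, 0, 0]
  ],
  "travel": [
    [0, 0, 0.6],
    [0, 0, 0.5],
    [0, 0, 0.4],
    [0, 0, 0],
    [0, 0, 0],
    [0, 0, 0],
    [0, 0, 0],
    [0, 0, 0]
  ],
  "jaw": [200, 200, 200, 200, 150, 100, 50, 0]
}}

```text
time_s: 6.92
tool_pos: [0.5658, -0.0076, 0.023]
eef_rot: [-0.0, 1.0, 0.018, 0.0]
ft_force: [-0.3, 0.6, -0.3]
grip_width: 0.0742
```

Emit:
{"api": "send_rows", "payload": {
  "dr": [
    [0, 0, 0],
    [0, 0, 0],
    [0, 0, 0],
    [0, 0, 0],
    [0, 0, 0],
    [0, 0, -0.12],
    [0, 0, -0.12],
    [0, 0, -0.12]
  ],
  "travel": [
    [0, 0, 0],
    [0, 0, 0],
    [0, 0, -1],
    [0, 0, -3],
    [0, 0, -4],
    [0, 0, 0],
    [0, 0, 0],
    [0, 0, 0]
  ],
  "jaw": [0, 0, 0, 0, 0, 0, 0, 0]
}}

```text
time_s: 7.58
tool_pos: [0.5667, -0.0076, 0.1052]
eef_rot: [0.0, 0.98, 0.199, 0.002]
ft_force: [-1.0, -0.6, 0.6]
grip_width: 0.0852
```

Emit:
{"api": "send_rows", "payload": {
  "dr": [
    [0, 0, -0.12],
    [0, 0, -0.12],
    [0, 0, -0.12],
    [0, 0, -0.12],
    [0, 0, -0.12],
    [0, 0, -0.12],
    [0, 0, -0.12],
    [0, 0, -0.12]
  ],
  "travel": [
    [0, 0, 0],
    [0, 0, 0],
    [0, 0, 0],
    [0, 0, 0],
    [0, 0, 0],
    [0, 0, 0],
    [0, 0, 0],
    [0, 0, 0]
  ],
  "jaw": [0, 0, 0, 0, 0, 0, 0, 0]
}}

```text
time_s: 8.25
tool_pos: [0.5659, -0.0076, 0.104]
eef_rot: [0.0, 0.777, 0.629, 0.001]
ft_force: [0.3, -0.1, -0.2]
grip_width: 0.0854
```

Emit:
{"api": "send_rows", "payload": {
  "dr": [
    [0, 0, -0.12],
    [0, 0, -0.12],
    [0, 0, -0.12],
    [0, 0, -0.12],
    [0, 0, -0.12],
    [0, 0, -0.12],
    [0, 0, -0.12],
    [0, 0, -0.12]
  ],
  "travel": [
    [0, 0, 0],
    [0, 0, 0],
    [0, 0, 0],
    [0, 0, 0],
    [0, 0, 0],
    [0, 0, 0],
    [0, 0, 0],
    [0, 0, 0]
  ],
  "jaw": [0, 0, 0, 0, 0, 0, 0, 0]
}}

```text
time_s: 8.92
tool_pos: [0.5658, -0.0076, 0.104]
eef_rot: [0.001, 0.399, 0.917, 0.001]
ft_force: [-0.9, -1.3, -0.2]
grip_width: 0.0856
```

Run:
```python
from h import *
plan((466,-11,90,182),(466,-11,23.5,182)); print(manip.get_obs()["joints"])
c=shot("scene"); W=cloud(c)*1000; I=c["frame"]; np.savez("s3.npz",W=W,I=I)
m=(W[...,0]>430)&(W[...,0]<610)&(W[...,1]>-60)&(W[...,1]<50)&(W[...,2]>28)&(W[...,2]<40)
r=cv2.minAreaRect(W[m][:,:2].astype(np.float32)); print(r, m.sum())
save("s3.png",I[150:290,190:330],4)
```

```text
t 8.92 at [565.8  -7.6 104. ] yaw 132.99 tilt [0.0015 0.0006] F [-0.9 -1.3 -0.2] w 85.6
-> (466, -11, 90) turn [ 0.001  0.001 -0.855] x 8 travel [9.99 0.01 1.4 ] in 3 [3.33e+00 2.00e-03 4.67e-01]
-> (466, -11, 23.5) turn [0. 0. 0.] x 0 travel [0.   0.   6.65] in 2 [0.    0.    3.325]
[-1.37423487e-02  3.49386116e-01 -3.47528935e-01  8.72412797e-01
  6.65288661e-04  8.06796975e-01]
((519.4070434570312, -5.921863555908203), (186.1285858154297, 53.03948974609375), 7.8031005859375) 531
```

View pics/s3.png

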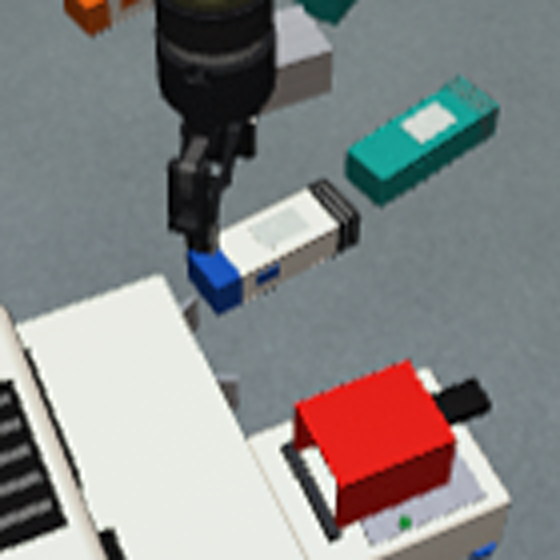

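Emit:
{"api": "send_rows", "payload": {
  "dr": [
    [0, 0, -0.107],
    [0, 0, -0.107],
    [0, 0, -0.107],
    [0, 0, -0.107],
    [0, 0, -0.107],
    [0, 0, -0.107],
    [0, 0, -0.107],
    [0, 0, -0.106]
  ],
  "travel": [
    [0, 0, 0],
    [0, 0, 0],
    [0, 0, 0],
    [0, 0, 0],
    [0, 0, 0],
    [0, 0, 0],
    [0, 0, 0],
    [0, 0, 0]
  ],
  "jaw": [0, 0, 0, 0, 0, 0, 0, 0]
}}

```text
time_s: 9.63
tool_pos: [0.5658, -0.0076, 0.1039]
eef_rot: [0.001, -0.016, 1.0, 0.0]
ft_force: [0.5, -0.4, 0.1]
grip_width: 0.0856
```

Emit:
{"api": "send_rows", "payload": {
  "dr": [
    [0, 0, 0],
    [0, 0, 0],
    [0, 0, 0],
    [0, 0, 0],
    [0, 0, 0],
    [0, 0, 0],
    [0, 0, 0],
    [0, 0, 0]
  ],
  "travel": [
    [2.4, 0, 0],
    [2.4, 0, 0],
    [2.4, 0, 0],
    [2.4, 0, 0],
    [0, 0, 3],
    [0, 0, 3],
    [0, 0, 1.4],
    [0, 0, 0.65]
  ],
  "jaw": [0, 0, 0, 0, 0, 0, 0, 0]
}}

```text
time_s: 10.3
tool_pos: [0.4682, -0.0102, 0.0212]
eef_rot: [-0.001, -0.013, 1.0, 0.0]
ft_force: [-0.5, 0.2, 0.6]
grip_width: 0.0854
```

Emit:
{"api": "send_rows", "payload": {
  "dr": [
    [0, 0, 0],
    [0, 0, 0],
    [0, 0, 0],
    [0, 0, 0],
    [0, 0, 0],
    [0, 0, 0],
    [0, 0, 0],
    [0, 0, 0]
  ],
  "travel": [
    [0, 0, 0],
    [0, 0, 0],
    [0, 0, 0],
    [0, 0, 0],
    [0, 0, 0],
    [0, 0, 0],
    [0, 0, 0],
    [0, 0, 0]
  ],
  "jaw": [60, 80, 100, 120, 140, 160, 200, 200]
}}

```text
time_s: 10.97
tool_pos: [0.4712, -0.0104, 0.024]
eef_rot: [0.002, -0.014, 1.0, 0.0]
ft_force: [-0.5, -0.4, 5.9]
grip_width: 0.0433
```

Run:
```python
from h import *
m=np.array([627,52]);a=np.radians(-6.2);u=np.array([np.cos(a),np.sin(a)])
g=m-(45+114)*u; g2=m-49*u; print(g,g2)
plan((*g,23.5,173.8),(*g2,23.5,173.8))
```

```text
[468.92999673  69.17189756] [578.28660277  57.29196843]
t 10.97 at [471.2 -10.4  24. ] yaw -178.38 tilt [0.0035 0.0004] F [-0.5 -0.4  5.9] w 43.3
-> (np.float64(468.9299967284019), np.float64(69.17189755725764), 23.5) turn [0.    0.003 0.136] x 2 travel [1.08 7.88 0.05] in 3 [0.36  2.628 0.017]
-> (np.float64(578.2866027653565), np.float64(57.291968429595116), 23.5) turn [0. 0. 0.] x 0 travel [-11.  -0.   0.] in 3 [-3.667 -0.     0.   ]
```

Emit:
{"api": "send_rows", "payload": {
  "dr": [
    [0, 0, 0.068],
    [0, 0, 0.068],
    [0, 0, 0],
    [0, 0, 0],
    [0, 0, 0],
    [0, 0, 0],
    [0, 0, 0],
    [0, 0, 0]
  ],
  "travel": [
    [0, 0, -0.1],
    [0, 0, 0],
    [0.5, 1.5, 0],
    [0.6, 2.2, 0],
    [0, 2.2, 0],
    [0, 1.5, 0],
    [0, 0.5, 0],
    [0, 0, 0]
  ],
  "jaw": [200, 200, 200, 200, 200, 200, 200, 200]
}}

```text
time_s: 11.63
tool_pos: [0.4679, 0.0705, 0.0241]
eef_rot: [0.001, 0.053, 0.999, 0.001]
ft_force: [1.0, 0.3, -0.2]
grip_width: 0.0433
```

Run:
```python
from h import *
plan((468.9,69.2,23.5,173.8),(578.3,57.3,23.5,173.8))
c=shot("scene"); t=shot("top"); np.savez("t4.npz",W=cloud(t),I=t["frame"]); np.savez("s4.npz",W=cloud(c),I=c["frame"])
save("m4.png",np.hstack([cv2.resize(t["frame"][140:230,160:260],(400,360),interpolation=2),cv2.resize(c["frame"][190:280,200:300],(400,360),interpolation=2)]))
th=np.deg2rad(-6.2); 
for n,W in(("scene",cloud(c)),("top",cloud(t))):
    W=W.reshape(-1,3)*1000; p=W[:,:2]-[627,52]; B=np.stack([p@[np.cos(th),np.sin(th)],p@[-np.sin(th),np.cos(th)],W[:,2]],1)
    m=(B[:,0]>-28)&(B[:,0]<-3)&(abs(B[:,1])<48)&(B[:,2]>12)&(B[:,2]<42); Q=B[m]; print(n,np.round(Q[np.argsort(Q[:,1])]).astype(int).tolist())
    for a in range(-115,-30,12):
        m=(B[:,0]>a)&(B[:,0]<a+12)&(abs(B[:,1])<40)&(B[:,2]>28)&(B[:,2]<42); 
        if m.sum(): print(a,m.sum(),B[m,1].min().round(1),B[m,1].max().round(1))
    m=(B[:,0]>-115)&(B[:,0]<-20)&(abs(B[:,1])<12)&(B[:,2]>30)&(B[:,2]<42); print("nose x",B[m,0].max() if m.any() else None)
```

```text
t 11.63 at [467.9  70.5  24.1] yaw 173.96 tilt [0.0019 0.0012] F [ 1.   0.3 -0.2] w 43.3
-> (468.9, 69.2, 23.5) turn [0.001 0.002 0.003] x 1 travel [-0.12 -0.12  0.06] in 1 [-0.118 -0.123  0.061]
-> (578.3, 57.3, 23.5) turn [0. 0. 0.] x 0 travel [-11.  -0.   0.] in 3 [-3.668e+00 -1.000e-03  0.000e+00]
scene [[-19, -40, 36], [-11, -37, 34], [-17, -37, 31], [-18, -37, 35], [-14, -37, 37], [-17, -37, 26], [-20, -37, 15], [-16, -37, 12], [-20, -37, 20], [-16, -36, 18], [-13, -36, 15], [-14, -36, 29], [-16, -36, 23], [-20, -36, 26], [-7, -35, 34], [-14, -35, 35], [-12, -34, 13], [-9, -34, 25], [-13, -33, 28], [-12, -33, 24], [-9, -32, 36], [-9, -32, 23], [-9, -32, 32], [-6, -31, 35], [-5, 28, 34], [-8, 29, 34], [-10, 29, 33], [-6, 31, 29], [-9, 32, 18], [-6, 32, 35], [-12, 33, 37], [-15, 33, 35], [-8, 33, 31], [-8, 33, 35], [-8, 34, 26], [-11, 34, 14], [-11, 34, 35], [-17, 34, 36], [-11, 35, 26], [-11, 35, 30], [-13, 35, 15], [-10, 35, 22], [-13, 36, 21], [-13, 36, 31], [-13, 36, 27], [-16, 36, 15], [-13, 37, 37], [-16, 37, 20], [-19, 37, 28], [-15, 37, 26], [-16, 37, 36], [-15, 38, 32], [-18, 38, 15], [-18, 38, 21], [-18, 38, 26]]
-115 59 -17.5 25.7
-103 57 -19.5 26.7
-91 55 -17.5 25.1
-79 58 -17.8 26.3
-67 57 -17.4 25.5
-55 62 -17.2 25.5
-43 1 17.4 17.4
nose x -43.48400072763881
top [[-24, -40, 22], [-21, -39, 40], [-22, -39, 30], [-16, -39, 35], [-11, -38, 32], [-11, -35, 32], [-8, -34, 34], [-10, -34, 13], [-4, -34, 35]]
-31 2 -39.5 -39.4
nose x None
```

View pics/m4.png

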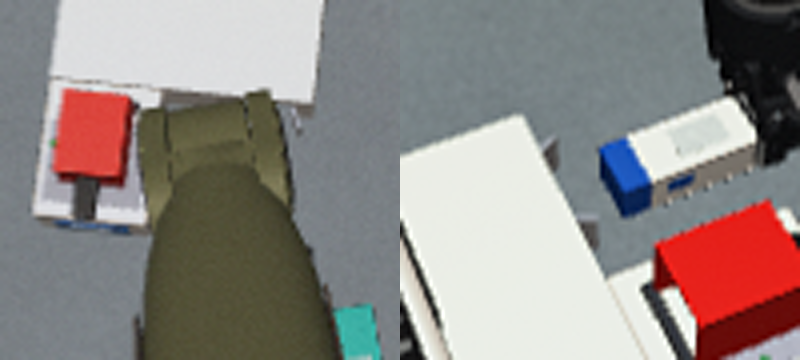

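The cartridge is aligned before the cheeks, with its nose at (625,175) in the right half of the picture. The scene cloud puts it 4 mm left of centre and parallel. I'll correct that and slide in.

Emit:
{"api": "send_rows", "payload": {
  "dr": [
    [0, 0, 0],
    [0, 0, 0],
    [0, 0, 0],
    [0, 0, 0],
    [0, 0, 0],
    [0, 0, 0],
    [0, 0, 0],
    [0, 0, 0]
  ],
  "travel": [
    [0, -0.4, 0],
    [-0.8, 0, 0],
    [-0.8, 0, 0],
    [-0.8, 0, 0],
    [-0.8, 0, 0],
    [-0.8, 0, 0],
    [-0.8, 0, 0],
    [-0.5, 0, 0]
  ],
  "jaw": [200, 200, 200, 200, 200, 200, 200, 200]
}}

```text
time_s: 12.4
tool_pos: [0.5189, 0.0583, 0.024]
eef_rot: [-0.0, 0.055, 0.999, 0.0]
ft_force: [-7.1, 0.2, 10.4]
grip_width: 0.0431
```

Run:
```python
from h import *
plan((575,53,24,173.8)); c=shot("scene"); save("s5.png",c["frame"][200:270,210:300],6)
th=np.deg2rad(-6.2); W=cloud(c).reshape(-1,3)*1000; p=W[:,:2]-[627,52]; B=np.stack([p@[np.cos(th),np.sin(th)],p@[-np.sin(th),np.cos(th)],W[:,2]],1)
for a in range(-80,10,10):
        m=(B[:,0]>a)&(B[:,0]<a+10)&(abs(B[:,1])<27)&(B[:,2]>28)&(B[:,2]<42); 
        if m.sum(): print(a,m.sum(),B[m,1].min().round(1),B[m,1].max().round(1))
```

```text
t 12.4 at [518.9  58.3  24. ] yaw 173.74 tilt [-0.0009  0.0001] F [-7.1  0.2 10.4] w 43.1
-> (575, 53, 24) turn [-0.    -0.001 -0.001] x 1 travel [-5.63  0.07  0.  ] in 2 [-2.816e+00  3.700e-02  1.000e-03]
-80 49 -24.5 19.3
-70 48 -24.8 18.1
-60 42 -24.4 19.4
-50 52 -26.8 19.0
-40 47 -24.3 18.7
-30 51 -25.6 18.9
-20 48 -24.3 18.4
-10 27 -23.8 17.4
```

View pics/s5.png

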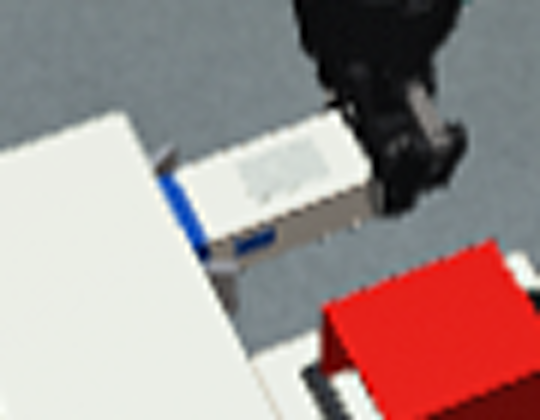

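Emit:
{"api": "send_rows", "payload": {
  "dr": [
    [0, 0, 0],
    [0, 0, 0],
    [0, 0, 0],
    [0, 0, 0],
    [0, 0, 0],
    [0, 0, 0],
    [0, 0, 0],
    [0, 0, 0]
  ],
  "travel": [
    [0, 0.27, -0.1],
    [0, 0, 0],
    [-0.7, 0, 0],
    [-0.8, 0, 0],
    [-0.8, 0, 0],
    [-0.8, 0, 0],
    [-0.8, 0, 0],
    [-0.4, 0, 0]
  ],
  "jaw": [200, 200, 200, 200, 200, 200, 200, 200]
}}

```text
time_s: 13.12
tool_pos: [0.5645, 0.0578, 0.0247]
eef_rot: [0.001, 0.054, 0.999, 0.0]
ft_force: [0.4, -0.5, -2.1]
grip_width: 0.0433
```

Run:
```python
from h import *
plan((577,53,24,173.8)); c=shot("scene")
th=np.deg2rad(-6.2); W=cloud(c).reshape(-1,3)*1000; p=W[:,:2]-[627,52]; B=np.stack([p@[np.cos(th),np.sin(th)],p@[-np.sin(th),np.cos(th)],W[:,2]],1)
for a in range(-80,10,10):
        m=(B[:,0]>a)&(B[:,0]<a+10)&(abs(B[:,1])<27)&(B[:,2]>28)&(B[:,2]<42); 
        if m.sum(): print(a,m.sum(),B[m,1].min().round(1),B[m,1].max().round(1))
```

```text
t 13.12 at [564.5  57.8  24.7] yaw 173.83 tilt [0.0021 0.0006] F [ 0.4 -0.5 -2.1] w 43.3
-> (577, 53, 24) turn [0.001 0.002 0.001] x 1 travel [-1.29 -0.34  0.07] in 1 [-1.292 -0.338  0.072]
-80 1 8.1 8.1
-70 2 -22.0 11.2
-60 40 -26.5 25.7
-50 50 -20.3 24.1
-40 49 -21.0 23.6
-30 50 -21.3 22.6
-20 52 -20.2 23.4
-10 26 -19.8 22.9
```

Emit:
{"api": "send_rows", "payload": {
  "dr": [
    [0, 0, 0],
    [0, 0, 0],
    [0, 0, 0],
    [0, 0, 0],
    [0, 0, 0],
    [0, 0, 0],
    [0, 0, 0],
    [0, 0, 0]
  ],
  "travel": [
    [-0.3, -0.1, 0.05],
    [-0.3, 0, 0],
    [-0.3, 0, 0],
    [-0.2, 0, 0],
    [-0.1, 0, 0],
    [0, 0, 0],
    [0, 0, 0],
    [0, 0, 0]
  ],
  "jaw": [200, 200, 200, 200, 200, 200, 200, 200]
}}

```text
time_s: 13.83
tool_pos: [0.5747, 0.0556, 0.0243]
eef_rot: [0.001, 0.054, 0.999, 0.0]
ft_force: [0.2, 0.5, -1.3]
grip_width: 0.043
```

Emit:
{"api": "send_rows", "payload": {
  "dr": [
    [0, 0, 0],
    [0, 0, 0],
    [0, 0, 0],
    [0, 0, 0],
    [0, 0, 0],
    [0, 0, 0],
    [0, 0, 0],
    [0, 0, 0]
  ],
  "travel": [
    [-0.15, 0, 0.05],
    [-0.15, 0, 0],
    [-0.1, 0, 0],
    [-0.1, 0, 0],
    [-0.1, 0, 0],
    [0, 0, 0],
    [0, 0, 0],
    [0, 0, 0]
  ],
  "jaw": [200, 200, 200, 200, 200, 200, 200, 200]
}}

```text
time_s: 14.5
tool_pos: [0.5773, 0.0553, 0.024]
eef_rot: [-0.002, 0.054, 0.999, 0.001]
ft_force: [-12.9, 2.3, 12.6]
grip_width: 0.0432
```

Emit:
{"api": "send_rows", "payload": {
  "dr": [
    [0, 0, 0],
    [0, 0, 0],
    [0, 0, 0],
    [0, 0, 0],
    [0, 0, 0],
    [0, 0, 0],
    [0, 0, 0],
    [0, 0, 0]
  ],
  "travel": [
    [0, 0, 0],
    [0, 0, 0],
    [0, 0, 0],
    [0, 0, 0],
    [0, 0, 0],
    [0, 0, 0],
    [0, 0, 0],
    [0, 0, -0.5]
  ],
  "jaw": [160, 130, 100, 50, 0, 0, 0, 0]
}}

```text
time_s: 15.17
tool_pos: [0.5799, 0.0549, 0.028]
eef_rot: [-0.0, 0.054, 0.999, 0.0]
ft_force: [0.3, 0.1, -0.5]
grip_width: 0.0854
```

Emit:
{"api": "send_rows", "payload": {
  "dr": [
    [0, 0, 0],
    [0, 0, 0],
    [0, 0, 0],
    [0, 0, 0],
    [0, 0, 0],
    [0, 0, 0],
    [0, 0, 0],
    [0, 0, 0]
  ],
  "travel": [
    [0, 0, -2],
    [0, 0, -3.5],
    [0, 0, -3.5],
    [0, 0, -3.5],
    [0, 0, -1.5],
    [0, 0, 0],
    [0, 0, 0],
    [0, 0, 0]
  ],
  "jaw": [0, 0, 0, 0, 0, 0, 0, 0]
}}

```text
time_s: 15.83
tool_pos: [0.5797, 0.0548, 0.1678]
eef_rot: [-0.0, 0.054, 0.999, 0.0]
ft_force: [-0.7, -0.7, -1.0]
grip_width: 0.0851
```

Run:
```python
from h import *
plan((513,211.7,170,173.8),(513,211.7,98,173.8)); c=shot("scene"); I=c["frame"]
th=np.deg2rad(-6.2); W=cloud(c).reshape(-1,3)*1000; k=I.reshape(-1,3).max(1)<70
def fr(o): 
    p=W[:,:2]-o; return np.stack([p@[np.cos(th),np.sin(th)],p@[-np.sin(th),np.cos(th)],W[:,2]],1)
B=fr([627,52])
m=(B[:,0]>-90)&(B[:,0]<-5)&(abs(B[:,1])<27)&(B[:,2]>28)&(B[:,2]<42); print("cart",B[m].min(0),B[m].max(0))
for a in range(-65,0,10):
    q=m&(B[:,0]>a)&(B[:,0]<a+10); 
    if q.any(): print(a,B[q,1].min().round(1),B[q,1].max().round(1))
B=fr([620.5,200]); m=k&(B[:,0]<-75)&(B[:,0]>-140)&(abs(B[:,1])<30)&(B[:,2]>85)&(B[:,2]<115); print("tab",m.sum(),B[m].min(0),B[m].max(0),np.median(B[m],0))
save("s6.png",I[200:300,200:340],5)
```

```text
t 15.83 at [579.7  54.8 167.8] yaw 173.84 tilt [-0.0004  0.0005] F [-0.7 -0.7 -1. ] w 85.1
-> (513, 211.7, 170) turn [ 0.    -0.     0.001] x 1 travel [ 8.32 14.88 -0.22] in 5 [ 1.664  2.976 -0.044]
-> (513, 211.7, 98) turn [0. 0. 0.] x 0 travel [0.  0.  7.2] in 2 [0.  0.  3.6]
cart [-64.01564803 -22.44786076  28.12454704] [-5.19989619 23.04121371 39.91427209]
-65 -22.4 21.6
-55 -21.0 22.6
-45 -21.3 22.9
-35 -21.6 21.7
-25 -22.0 21.8
-15 -21.5 23.0
tab 103 [-114.44831857   -7.5743739    97.42212455] [-83.21624926  15.3246865  104.87242144] [-98.28847565   5.12461392 102.15608035]
```

View pics/s6.png

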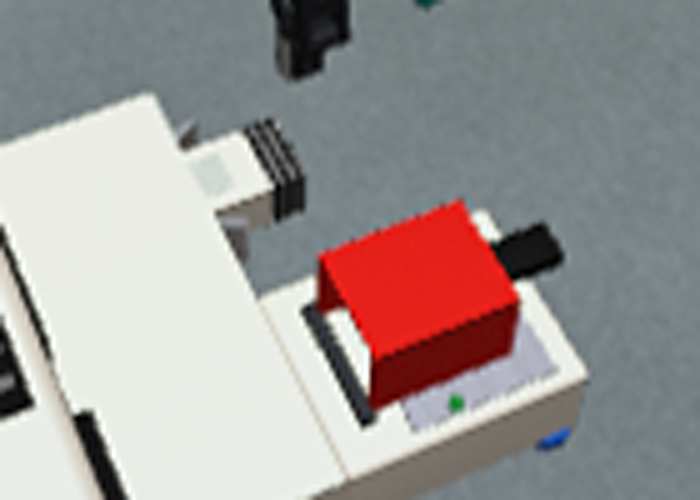

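The cartridge tail stands out of the bay, straight between the cheeks, its end at (290,170). The guard is shut with its tab at (530,250). I'll go to the tab.

Emit:
{"api": "send_rows", "payload": {
  "dr": [
    [0, 0, 0],
    [0, 0, 0],
    [0, 0, 0],
    [0, 0, 0],
    [0, 0, 0],
    [0, 0, 0],
    [0, 0, 0],
    [0, 0, 0]
  ],
  "travel": [
    [1.4, 2.5, 0],
    [1.4, 2.5, 0],
    [1.4, 2.5, 0],
    [1.4, 2.5, 0],
    [1.4, 2.5, 0],
    [1.4, 2.5, 0],
    [0, 0, 0],
    [0, 0, 0]
  ],
  "jaw": [0, 0, 0, 0, 0, 0, 0, 0],
  "grip_force": 25
}}

```text
time_s: 16.55
tool_pos: [0.5114, 0.2137, 0.1672]
eef_rot: [-0.001, 0.052, 0.999, -0.0]
ft_force: [-0.0, -0.5, -0.2]
grip_width: 0.0851
```

Emit:
{"api": "send_rows", "payload": {
  "dr": [
    [0, 0, 0],
    [0, 0, 0],
    [0, 0, 0],
    [0, 0, 0],
    [0, 0, 0],
    [0, 0, 0],
    [0, 0, 0],
    [0, 0, 0]
  ],
  "travel": [
    [0, 0, 2.3],
    [0, 0, 2.3],
    [0, 0, 1.5],
    [0, 0, 0.9],
    [0, 0, 0],
    [0, 0, 0],
    [0, 0, 0],
    [0, 0, 0]
  ],
  "jaw": [0, 0, 0, 0, 0, 60, 90, 120]
}}

```text
time_s: 17.22
tool_pos: [0.514, 0.2132, 0.0999]
eef_rot: [0.001, 0.054, 0.999, 0.001]
ft_force: [0.3, -0.5, 0.1]
grip_width: 0.0518
```

Emit:
{"api": "send_rows", "payload": {
  "dr": [
    [0, 0, 0],
    [0, 0, 0],
    [0, 0, 0],
    [0, 0, 0],
    [0, 0, 0],
    [0, 0, 0],
    [0, 0, 0],
    [0, 0, 0]
  ],
  "travel": [
    [0, 0, 0],
    [0, 0, 0],
    [0, 0, 0],
    [0, 0, 0],
    [0, 0, 0],
    [0, 0, 0],
    [0, 0, 0],
    [0, 0, 0]
  ],
  "jaw": [140, 160, 180, 200, 220, 230, 230, 230]
}}

```text
time_s: 17.88
tool_pos: [0.5132, 0.2137, 0.099]
eef_rot: [0.001, 0.054, 0.999, 0.001]
ft_force: [-0.8, 4.3, 1.0]
grip_width: 0.0216
```

Run:
```python
from h import *
plan((512,212.5,98,173.8))
o=manip.get_obs(); p=np.array(o["tool_pos"])*1000; print(np.round(o["joints"],2))
phi0=np.arctan2(34,-108); r=np.hypot(108,34); prev=(-108,34)
for g in np.arange(.1,1.61,.1):
    q=(r*np.cos(phi0-g),r*np.sin(phi0-g)); print(round(g,1),"tool x",round(-(q[0]-prev[0])/10,2),"tool z",round(-(q[1]-prev[1])/10,2)); prev=q
```

```text
t 17.88 at [513.2 213.7  99. ] yaw 173.86 tilt [0.0013 0.002 ] F [-0.8  4.3  1. ] w 21.6
-> (512, 212.5, 98) turn [0.002 0.001 0.001] x 1 travel [ 0.1  -0.13  0.1 ] in 1 [ 0.103 -0.132  0.104]
[ 0.39  0.34 -0.38  0.85  0.    0.5 ]
0.1 tool x -0.39 tool z -1.06
0.2 tool x -0.5 tool z -1.02
0.3 tool x -0.6 tool z -0.96
0.4 tool x -0.69 tool z -0.9
0.5 tool x -0.78 tool z -0.82
0.6 tool x -0.85 tool z -0.74
0.7 tool x -0.92 tool z -0.65
0.8 tool x -0.98 tool z -0.56
0.9 tool x -1.04 tool z -0.46
1.0 tool x -1.08 tool z -0.35
1.1 tool x -1.11 tool z -0.24
1.2 tool x -1.12 tool z -0.13
1.3 tool x -1.13 tool z -0.02
1.4 tool x -1.13 tool z 0.1
1.5 tool x -1.11 tool z 0.21
1.6 tool x -1.09 tool z 0.32
```

Emit:
{"api": "send_rows", "payload": {
  "dr": [
    [0, 0, 0],
    [0, 0, 0],
    [0, 0, 0],
    [0, 0, 0],
    [0, 0, 0],
    [0, 0, 0],
    [0, 0, 0],
    [0, 0, 0]
  ],
  "travel": [
    [-0.39, -0.1, -1.06],
    [-0.5, 0, -1.02],
    [-0.6, 0, -0.96],
    [-0.69, 0, -0.9],
    [-0.78, 0, -0.82],
    [-0.85, 0, -0.74],
    [-0.92, 0, -0.65],
    [-0.98, 0, -0.56]
  ],
  "jaw": [230, 230, 230, 230, 230, 230, 230, 230]
}}

```text
time_s: 18.55
tool_pos: [0.5686, 0.207, 0.166]
eef_rot: [-0.001, 0.053, 0.999, 0.001]
ft_force: [-1.4, 7.0, -1.0]
grip_width: 0.0216
```

Emit:
{"api": "send_rows", "payload": {
  "dr": [
    [0, 0, 0],
    [0, 0, 0],
    [0, 0, 0],
    [0, 0, 0],
    [0, 0, 0],
    [0, 0, 0],
    [0, 0, 0],
    [0, 0, 0]
  ],
  "travel": [
    [-1.04, 0.2, -0.46],
    [-1.08, 0, -0.35],
    [-1.11, 0, -0.24],
    [-1.12, 0, -0.13],
    [-1.13, 0, -0.02],
    [-1.13, 0, 0.1],
    [-1.11, 0, 0.21],
    [-1.09, 0, 0.32]
  ],
  "jaw": [230, 230, 230, 230, 230, 230, 230, 230]
}}

```text
time_s: 19.22
tool_pos: [0.6576, 0.1966, 0.1724]
eef_rot: [0.0, 0.054, 0.999, -0.001]
ft_force: [-2.5, -4.2, 5.9]
grip_width: 0.0213
```

Emit:
{"api": "send_rows", "payload": {
  "dr": [
    [0, 0, 0],
    [0, 0, 0],
    [0, 0, 0],
    [0, 0, 0],
    [0, 0, 0],
    [0, 0, 0],
    [0, 0, 0],
    [0, 0, 0]
  ],
  "travel": [
    [-0.5, 0, 0.2],
    [0, 0, 0],
    [0, 0, 0],
    [0, 0, 0],
    [0, 0, 0],
    [0, 0, 0],
    [0, 0, 0],
    [0, 0, 0]
  ],
  "jaw": [230, 230, 230, 180, 120, 60, 0, 0]
}}

```text
time_s: 19.88
tool_pos: [0.662, 0.198, 0.1694]
eef_rot: [0.0, 0.054, 0.999, 0.0]
ft_force: [0.1, 0.2, -0.5]
grip_width: 0.0722
```

Emit:
{"api": "send_rows", "payload": {
  "dr": [
    [0, 0, 0],
    [0, 0, 0],
    [0, 0, 0],
    [0, 0, 0],
    [0, 0, 0],
    [0, 0, 0],
    [0, 0, 0],
    [0, 0, 0]
  ],
  "travel": [
    [0, 0, -1],
    [0, 0, -2],
    [0, 0, -2],
    [0, 0, -2],
    [0, 0, 0],
    [0, 0, 0],
    [0, 0, 0],
    [0, 0, 0]
  ],
  "jaw": [0, 0, 0, 0, 60, 120, 180, 255]
}}

```text
time_s: 20.55
tool_pos: [0.6616, 0.1977, 0.2386]
eef_rot: [-0.0, 0.054, 0.999, 0.0]
ft_force: [-0.4, 0.2, -1.2]
grip_width: 0.0388
```

Run:
```python
from h import *
a=np.radians(-6.2);u=np.array([np.cos(a),np.sin(a)]);v=np.array([-u[1],u[0]]);h=np.array([620.,201.])
s=h-46*u-50*v; s2=s-60*v; e=h-46*u-0*v; print(s,e)
plan((*s,230,173.8),(*s,99,173.8),(*e,99,173.8))
c=shot("scene"); save("s7.png",c["frame"][170:310,200:360],5)
W=cloud(c).reshape(-1,3)*1000;I=c["frame"].reshape(-1,3).astype(int); p=W[:,:2]-h; B=np.stack([p@u,p@v,W[:,2]],1)
m=(B[:,0]>-80)&(B[:,0]<-20)&(abs(B[:,1])<40)&(B[:,2]>72)&(B[:,2]<110); print("toggle pts",m.sum(),B[m].min(0) if m.any() else "",B[m].max(0) if m.any() else "",np.median(B[m],0))
q=m&(B[:,2]>90);print(np.median(B[q],0))
```

```text
[568.86908787 156.26042216] [574.26905566 205.96797036]
t 20.55 at [661.6 197.7 238.6] yaw 173.85 tilt [-0.0009  0.0001] F [-0.4  0.2 -1.2] w 38.8
-> (np.float64(568.8690878719724), np.float64(156.26042216386128), 230) turn [ 0.    -0.001  0.001] x 1 travel [ 8.77 -5.12  0.86] in 3 [ 2.925 -1.708  0.286]
-> (np.float64(568.8690878719724), np.float64(156.26042216386128), 99) turn [0. 0. 0.] x 0 travel [ 0.   0.  13.1] in 4 [0.    0.    3.275]
-> (np.float64(574.2690556572735), np.float64(205.96797036247705), 99) turn [0. 0. 0.] x 0 travel [0. 5. 0.] in 2 [0.  2.5 0. ]
toggle pts 48 [-43.61668145 -16.39975141  72.22926176] [-32.83885639   2.81790812 103.8883627 ] [-38.06579096  -6.60033177  91.10788864]
[-38.46374167  -8.97580436  99.64999824]
```

View pics/s7.png

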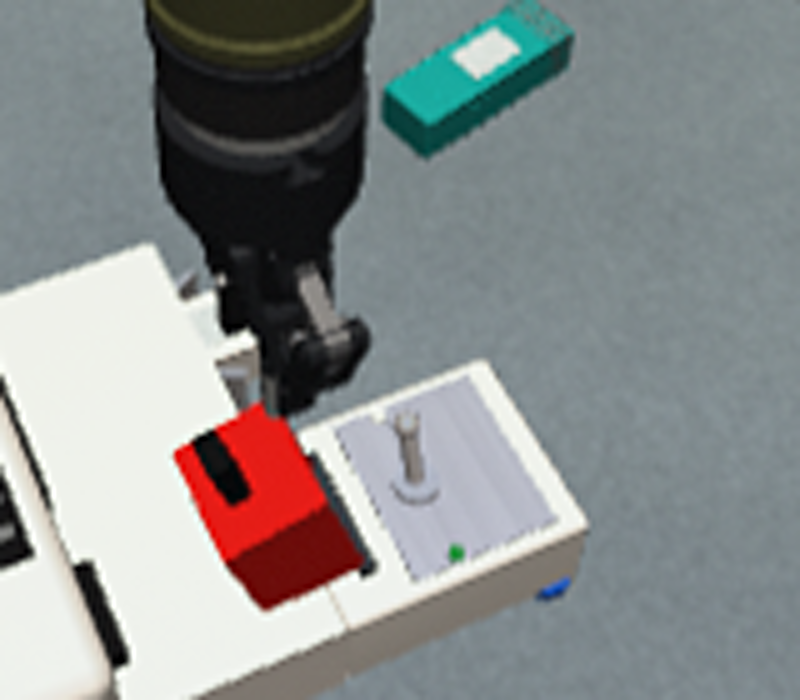

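The guard stands fully open. The toggle at (410,455) still leans right, away from the green mark at (457,553). I'll descend on its right side with closed fingers and push left.

Emit:
{"api": "send_rows", "payload": {
  "dr": [
    [0, 0, 0],
    [0, 0, 0],
    [0, 0, 0],
    [0, 0, 0],
    [0, 0, 0],
    [0, 0, 0],
    [0, 0, 0],
    [0, 0, 0]
  ],
  "travel": [
    [2.2, -1.3, 0],
    [2.2, -1.3, 0],
    [2.2, -1.3, 0],
    [2.2, -1.3, 0],
    [0, 0, 3],
    [0, 0, 3],
    [0, 0, 3],
    [0, 0, 2]
  ],
  "jaw": [255, 255, 255, 255, 255, 255, 255, 255]
}}

```text
time_s: 21.27
tool_pos: [0.5672, 0.155, 0.1263]
eef_rot: [-0.001, 0.054, 0.999, -0.0]
ft_force: [-0.2, -0.2, -0.3]
grip_width: 0.0001
```

Emit:
{"api": "send_rows", "payload": {
  "dr": [
    [0, 0, 0],
    [0, 0, 0],
    [0, 0, 0],
    [0, 0, 0],
    [0, 0, 0],
    [0, 0, 0],
    [0, 0, 0],
    [0, 0, 0]
  ],
  "travel": [
    [0, 0, 2],
    [0, 0, 0.9],
    [0, 0.5, 0],
    [0, 1, 0],
    [0, 1, 0],
    [0, 1, 0],
    [0, 1, 0],
    [0, 0.3, 0]
  ],
  "jaw": [255, 255, 255, 255, 255, 255, 255, 255]
}}

```text
time_s: 21.93
tool_pos: [0.5752, 0.2022, 0.1017]
eef_rot: [0.002, 0.054, 0.999, -0.003]
ft_force: [-1.6, -17.5, 8.2]
grip_width: -0.0
```

Run:
```python
from h import *
a=np.radians(-6.2);u=np.array([np.cos(a),np.sin(a)]);v=np.array([-u[1],u[0]]);h=np.array([620.,201.])
plan((574,206,99,173.8)); p=np.array(manip.get_obs()["tool_pos"][:2])*1000-h; print(p@u,p@v)
c=shot("scene")
W=cloud(c).reshape(-1,3)*1000; p=W[:,:2]-h; B=np.stack([p@u,p@v,W[:,2]],1); I=c["frame"].reshape(-1,3)
m=(B[:,0]>-70)&(B[:,0]<-20)&(abs(B[:,1])<40)&(B[:,2]>72)&(B[:,2]<110)
for z in range(72,110,6):
    q=m&(B[:,2]>z)&(B[:,2]<z+6); print(z,q.sum(),B[q,1].min().round() if q.any() else "",B[q,1].max().round() if q.any() else "")
```

```text
t 21.93 at [575.2 202.2 101.7] yaw 173.85 tilt [ 0.0032 -0.0065] F [ -1.6 -17.5   8.2] w -0.0
-> (574, 206, 99) turn [-0.006  0.004  0.001] x 1 travel [0.16 0.36 0.27] in 1 [0.162 0.36  0.271]
-44.654034202037664 -3.5946656117149556
72 3 5.0 11.0
78 4 -1.0 14.0
84 5 -5.0 13.0
90 12 -6.0 22.0
96 25 -7.0 23.0
102 12 -7.0 18.0
108 4 -3.0 11.0
```

Emit:
{"api": "send_rows", "payload": {
  "dr": [
    [0, 0, 0],
    [0, 0, 0],
    [0, 0, 0],
    [0, 0, 0],
    [0, 0, 0],
    [0, 0, 0],
    [0, 0, 0],
    [0, 0, 0]
  ],
  "travel": [
    [0, -1, 0],
    [0, -1.5, 0],
    [0, 0, -2],
    [0, 0, -3],
    [0, 0, -3],
    [0, 0, -3],
    [0, 0, -2.5],
    [0, 0, 0]
  ],
  "jaw": [255, 255, 255, 255, 255, 255, 200, 100]
}}

```text
time_s: 22.65
tool_pos: [0.5744, 0.1791, 0.2419]
eef_rot: [0.005, 0.054, 0.999, 0.002]
ft_force: [1.3, 1.1, 0.4]
grip_width: 0.0234
```

Run:
```python
from h import *
a=np.radians(-6.2);u=np.array([np.cos(a),np.sin(a)]);v=np.array([-u[1],u[0]]);h=np.array([620.,201.])
t=h+58*u-0*v
plan((*t,238,173.8),(*t,160,173.8))
c=shot("scene")
W=cloud(c).reshape(-1,3)*1000; p=W[:,:2]-h; B=np.stack([p@u,p@v,W[:,2]],1); I=c["frame"].reshape(-1,3)
m=(B[:,0]>-70)&(B[:,0]<-20)&(abs(B[:,1])<40)&(B[:,2]>70)&(B[:,2]<110)
for z in range(70,110,8):
    q=m&(B[:,2]>z)&(B[:,2]<z+8); print(z,q.sum(),np.median(B[q,1]).round() if q.any() else "")
k=(I.max(1)<60)&(B[:,0]>0)&(B[:,0]<110)&(abs(B[:,1])<25)&(B[:,2]>120)&(B[:,2]<185); print("tab",k.sum(),B[k].min(0).round(),B[k].max(0).round(),np.median(B[k],0).round())
```

```text
t 22.65 at [574.4 179.1 241.9] yaw 173.83 tilt [0.0096 0.0041] F [1.3 1.1 0.4] w 23.4
-> (np.float64(677.6607559103943), np.float64(194.73603736905068), 238) turn [0.005 0.009 0.001] x 1 travel [-10.1    2.67   0.39] in 3 [-3.365  0.89   0.131]
-> (np.float64(677.6607559103943), np.float64(194.73603736905068), 160) turn [0. 0. 0.] x 0 travel [0.  0.  7.8] in 3 [0.  0.  2.6]
70 3 8.0
78 4 11.0
86 0 
94 23 18.0
102 0 
tab 76 [ 57.  -9. 139.] [ 74.  13. 170.] [ 67.   9. 165.]
```

Emit:
{"api": "send_rows", "payload": {
  "dr": [
    [0.005, 0.009, 0],
    [0, 0, 0],
    [0, 0, 0],
    [0, 0, 0],
    [0, 0, 0],
    [0, 0, 0],
    [0, 0, 0],
    [0, 0, 0]
  ],
  "travel": [
    [-1, 0.4, 0],
    [-2.4, 0.6, 0],
    [-2.4, 0.6, 0],
    [-2.4, 0.6, 0],
    [-2, 0.5, 0],
    [0, 0, 0],
    [0, 0, 0],
    [0, 0, 0]
  ],
  "jaw": [50, 0, 0, 0, 0, 0, 0, 0]
}}

```text
time_s: 23.37
tool_pos: [0.675, 0.194, 0.2336]
eef_rot: [-0.005, 0.054, 0.999, -0.002]
ft_force: [-0.5, -0.1, 0.3]
grip_width: 0.0854
```

Emit:
{"api": "send_rows", "payload": {
  "dr": [
    [0, 0, 0],
    [0, 0, 0],
    [0, 0, 0],
    [0, 0, 0],
    [0, 0, 0],
    [0, 0, 0],
    [0, 0, 0],
    [0, 0, 0]
  ],
  "travel": [
    [0, 0, 2],
    [0, 0, 2.5],
    [0, 0, 2.5],
    [0, 0, 1],
    [0, 0, 0],
    [0, 0, 0],
    [0, 0, 0],
    [0, 0, 0]
  ],
  "jaw": [0, 0, 0, 0, 0, 50, 90, 120]
}}

```text
time_s: 24.03
tool_pos: [0.6763, 0.1944, 0.157]
eef_rot: [-0.003, 0.054, 0.999, -0.001]
ft_force: [0.4, -0.2, 0.7]
grip_width: 0.0516
```

Emit:
{"api": "send_rows", "payload": {
  "dr": [
    [0, 0, 0],
    [0, 0, 0],
    [0, 0, 0],
    [0, 0, 0],
    [0, 0, 0],
    [0, 0, 0],
    [0, 0, 0],
    [0, 0, 0]
  ],
  "travel": [
    [0, 0, 0],
    [0, 0, 0],
    [0, 0, 0],
    [0, 0, 0],
    [0, 0, 0],
    [0, 0, 0],
    [0, 0, 0],
    [0, 0, 0]
  ],
  "jaw": [140, 160, 180, 200, 220, 230, 230, 230]
}}

```text
time_s: 24.7
tool_pos: [0.6758, 0.1941, 0.1553]
eef_rot: [-0.004, 0.054, 0.999, -0.002]
ft_force: [1.0, -1.9, 3.6]
grip_width: 0.0213
```

Run:
```python
from h import *
a=np.radians(-6.2);u=np.array([np.cos(a),np.sin(a)]);v=np.array([-u[1],u[0]]);h=np.array([620.,201.])
plan(); P=np.array(manip.get_obs()["tool_pos"])*1000; p=P[:2]-h; x,z=p@u,P[2]-64; r=np.hypot(x,z); f=np.arctan2(z,x); print(x,p@v,z,r,f)
for i in range(16):
    n=(r*np.cos(f+.075),r*np.sin(f+.075)); print(round(-(n[0]-x)/10,2),round(-(n[1]-z)/10,2)); x,z=n; f+=.075
```

```text
t 24.7 at [675.8 194.1 155.3] yaw 173.83 tilt [-0.0075 -0.003 ] F [ 1.  -1.9  3.6] w 21.3
56.207402887351556 -0.814645668342254 91.30105531635462 107.21545989837988 1.0189654920361535
0.7 -0.4
0.73 -0.34
0.75 -0.29
0.77 -0.23
0.79 -0.17
0.8 -0.11
0.8 -0.05
0.8 0.01
0.8 0.07
0.79 0.13
0.78 0.19
0.77 0.25
0.74 0.3
0.72 0.36
0.69 0.41
0.66 0.46
```

Emit:
{"api": "send_rows", "payload": {
  "dr": [
    [0, 0, 0],
    [0, 0, 0],
    [0, 0, 0],
    [0, 0, 0],
    [0, 0, 0],
    [0, 0, 0],
    [0, 0, 0],
    [0, 0, 0]
  ],
  "travel": [
    [0.7, 0, -0.4],
    [0.73, 0, -0.34],
    [0.75, 0, -0.29],
    [0.77, 0, -0.23],
    [0.79, 0, -0.17],
    [0.8, 0, -0.11],
    [0.8, 0, -0.05],
    [0.8, 0, 0.01]
  ],
  "jaw": [230, 230, 230, 230, 230, 230, 230, 230]
}}

```text
time_s: 25.37
tool_pos: [0.6133, 0.2015, 0.171]
eef_rot: [-0.004, 0.053, 0.999, -0.001]
ft_force: [2.0, 4.4, -3.8]
grip_width: 0.0211
```

Emit:
{"api": "send_rows", "payload": {
  "dr": [
    [0, 0, 0],
    [0, 0, 0],
    [0, 0, 0],
    [0, 0, 0],
    [0, 0, 0],
    [0, 0, 0],
    [0, 0, 0],
    [0, 0, 0]
  ],
  "travel": [
    [0.8, 0, 0.07],
    [0.79, 0, 0.13],
    [0.78, 0, 0.19],
    [0.77, 0, 0.25],
    [0.74, 0, 0.3],
    [0.72, 0, 0.36],
    [0.69, 0, 0.41],
    [0.66, 0, 0.46]
  ],
  "jaw": [230, 230, 230, 230, 230, 230, 230, 230]
}}

```text
time_s: 26.03
tool_pos: [0.5541, 0.2086, 0.1509]
eef_rot: [-0.004, 0.053, 0.999, -0.0]
ft_force: [0.6, 6.5, 4.3]
grip_width: 0.0217
```

Emit:
{"api": "send_rows", "payload": {
  "dr": [
    [0, 0, 0],
    [0, 0, 0],
    [0, 0, 0],
    [0, 0, 0],
    [0, 0, 0],
    [0, 0, 0],
    [0, 0, 0],
    [0, 0, 0]
  ],
  "travel": [
    [0, 0, 0],
    [0, 0, 0],
    [0, 0, 0],
    [0, 0, 0],
    [0, 0, 0],
    [0, 0, -1],
    [0, 0, -2],
    [0, 0, -2]
  ],
  "jaw": [180, 120, 60, 0, 0, 0, 0, 0]
}}

```text
time_s: 26.7
tool_pos: [0.5552, 0.2067, 0.2004]
eef_rot: [-0.005, 0.054, 0.999, -0.002]
ft_force: [-0.3, -0.1, 0.3]
grip_width: 0.0854
```

Emit:
{"api": "send_rows", "payload": {
  "dr": [
    [0, 0, 0],
    [0, 0, 0],
    [0, 0, 0],
    [0, 0, 0],
    [0, 0, 0],
    [0, 0, 0],
    [0, 0, 0],
    [0, 0, 0]
  ],
  "travel": [
    [2, -2, -2],
    [2, -2, 0],
    [2, -2, 0],
    [2, -2, 0],
    [0, -2, 0],
    [0, 0, 0],
    [0, 0, 0],
    [0, 0, 0]
  ],
  "jaw": [0, 0, 0, 0, 0, 0, 0, 0]
}}

```text
time_s: 27.37
tool_pos: [0.4663, 0.1167, 0.2217]
eef_rot: [-0.003, 0.054, 0.999, -0.002]
ft_force: [0.5, 0.0, -0.3]
grip_width: 0.0853
```

Run:
```python
from h import *
plan(); c=shot("scene"); save("s8.png",c["frame"][170:310,190:350],5)
th=np.deg2rad(-6.2); W=cloud(c).reshape(-1,3)*1000; p=W[:,:2]-[627,52]; B=np.stack([p@[np.cos(th),np.sin(th)],p@[-np.sin(th),np.cos(th)],W[:,2]],1)
m=(B[:,0]>-90)&(B[:,0]<-5)&(abs(B[:,1])<27)&(B[:,2]>28)&(B[:,2]<42); print("cart",B[m].min(0),B[m].max(0))
C=cv2.cvtColor(c["frame"],cv2.COLOR_RGB2HSV).reshape(-1,3); g=(C[:,1]>150)&((C[:,0]<8)|(C[:,0]>172))&(W[:,0]>500)&(W[:,0]<700)&(W[:,1]>150)&(W[:,1]<260)
print("guard",W[g].min(0).round(),np.percentile(W[g],98,axis=0).round())
```

```text
t 27.37 at [466.3 116.7 221.7] yaw 173.81 tilt [-0.0071 -0.0028] F [ 0.5  0.  -0.3] w 85.3
cart [-63.30538748 -23.62451715  28.0835931 ] [-5.04572997 23.66607145 38.56845067]
guard [537. 172.  67.] [623. 241. 119.]
```

View pics/s8.png

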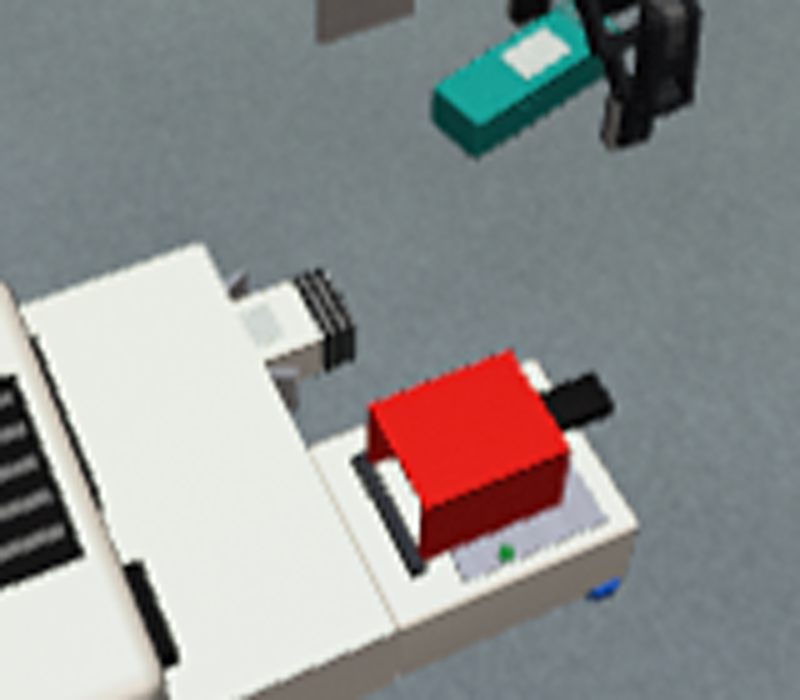

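The guard is shut at (470,430) with the same extents as at the start. The cartridge tail is unmoved at (325,320), and the gripper is clear of everything.

```bash
python3 -c "
from workcell import manip
print(manip.sign_off())"
```

```text
the job is handed in; nothing more can be done
None
```

The fresh cartridge is in the bay against the stop, the toggle is on, and the guard is shut over it. I handed the job in at about 27.4 s; no verdict is reported.

**What I did:** I drew the cartridge out by its nose and laid it down in front of the bay. Joint 6 had reached its limit, so I took the tail with a half turn of the gripper. I slid the cartridge in until it met the stop at about 13 N. Then I lifted the guard by its tab to its stop and pushed the toggle left to its end. I drew the guard forward by its tab to about 0.65 rad and let it drop.

**Last checks:**
- **Cartridge:** its tail end is 63 mm outside the mouth, as expected. It sits centred to within about 1 mm and straight.
- **Toggle:** with the guard open, the tip measured about 15–18 mm to the left, on the green side. It is not visible under the shut guard.
- **Guard:** its position and height match the start picture.
- **Gripper:** it is clear of everything and reads about zero force.

**Disagreements and gaps:**
- The two cameras differed by about 3–5 mm, so I centred the cartridge on the bay by comparing both in the scene camera.
- My first sideways correction before the bay overshot by about 3 mm and was corrected.
- I did not re-measure the spent cartridge or the bystanders; my only check is that no unexpected force showed during the moves.
- I viewed 11 pictures, one over the budget.

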